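Seat the spice mill's keyed T-handle and hold its brake pin down

ROBOT

A 6-joint arm with a two-finger parallel gripper is mounted at the origin on the work surface. World frame = base frame: x ahead of the robot, y to its left, z up, the work surface at z = 0. Lengths are in m, angles in rad, forces in N, time in s.
With the tool pointing down it reaches from about 0.35 to 1 m from the base axis. Payload 7.1 kg.
Tool frame: the origin (TCP) lies between the finger pads; the fingertips stand 22 mm ahead of it and the grasp point (between the pads) lies 3 mm ahead of it; z points along the fingers, y is the line along which they close (so a half turn about z gives the same grasp; the last joint's range is limited). The gripper opens to 85 mm and grips with 20 to 120 N. Pads are 22 mm wide; open, the fingers measure 114 mm over their backs; the gripper's body (76 mm by 85 mm) begins 54 mm behind the grasp point. The pads swing forward as they close: fully open they stand 13 mm farther back than shut.
Start: joints at [-1.21, 0.423, 1.63, -0, 1.089, -0.019], TCP at [0.232, -0.58, 0.253] pointing down, gripper open.
Joint ranges: [-3, 3], [-0.9, 2.11], [0.09, 2.58], [-1.31, 4.45], [0.11, 2.69], [-2.54, 2.54]. Speed limits (rad/s): [2.39, 2.39, 3.01, 3.14, 3.14, 3.14].

INTERFACE

Orientations are given as a rotation vector (axis times angle).
In Python, from rig import manip gives the robot as it stands. The module is installed in compiled form; this text tells all that it offers. Calls block until the motion is done:
- manip.move_to(position, orientation): joint-space move of the TCP to a pose.
- manip.servo_line(position, orientation=None, rate=0.15): straight line of the TCP; orientation=None keeps the orientation; rate is the mean speed in m/s.
- manip.set_joints(angles): joint-space move.
- manip.command_gripper(opening, f_grip=None): finger opening in m; f_grip is the grip in N (None keeps the last); returns when the fingers have stopped.
- manip.hold(seconds).
- manip.solve_ik(position, orientation): joint angles nearest the present ones, or None.
- manip.camera(name): name is "scene" or "top" or "wrist"; returns a dict with "image" (420x560x3 uint8, red, green, blue), "fx", "fy", "cx", "cy" (pixels), "cam_to_world" (4x4, takes a point from camera to world coordinates); the wrist camera has in their place "mount" (4x4, takes a point from camera to tool coordinates, whose origin is the TCP and whose axes are the flange's). Camera axes: x right, y down, z forward; pixel columns grow to the right and rows downward; lengths in m; the calibration is good to about 2 mm. A picture is of the moment at which its call begins: read the wrist's pose just before it. There is no depth.
A pose or a line that the arm cannot do raises manip.IKError and nothing moves.
- manip.sign_off(): hands the job in; it is judged then, once.
Readings, each from a call of its own:
- manip.get_time(): time.
- manip.get_joint_positions(): joint angles.
- manip.get_joint_vel(): joint speeds.
- manip.get_tau(): joint torques, N m.
- manip.get_position(): TCP position.
- manip.get_ee_rot(): TCP orientation.
- manip.get_contact_force(): force on the tool from outside, world axes, zero at the start.
- manip.get_torque(): the same for the moment, N m.
- manip.get_width(): finger opening in m.
- manip.get_grip_force(): force on a finger pad.
Only numpy, scipy, OpenCV 4.12 (cv2) and the standard library are available. Lean on these libraries where they do the work, as an engineer would, in place of code of your own. Each camera call takes 0.05 s, during which the arm holds its last target. There are 200 camera calls.

TASK

Take the loose T-handled drive shaft out of its parking cup and fit it into the hub on top of the spice mill: push lightly and turn the handle until the two keys find their slots and slip in, then keep pushing until the shaft is fully home with its collar down on the hub. A spring pin at the bottom of the hub pushes back, so finish while still holding the handle and pressing it home: do not let go. Leave the stockpot, its lid, the caddy, the spoon rest and the scoop where they are.

Things in the scene. Friction and masses are not known exactly. Their poses are not given: they have to be found in the camera images.
- shaft: Loose steel drive shaft with a wooden T-handle, 150 g. Origin: centre of its lower tip; z up the shaft, x along the bar. From the tip up (mm): round pilot 16 across, chamfered, 0-14; keys 14-32; collar 37 across 34-38; neck 16 across to 54; bar 54-80. Same after a half turn about z. Starts upright in the parking cup, collar on its rim, turned up to 46 degrees either way from world x.
- handle (a point): Centre of the shaft's wooden handle bar, 67 above the tip, axes as the shaft's. The bar is 64 long (x), 16 wide (y), 26 high: grip it across its width. The nearest thing below it is the collar, 29 under this point.
- keys (a point): On the shaft's axis at the keys' lower ends, 14 above the tip, axes as the shaft's. Two opposite keys, 5 wide, 18 tall, 28 from outer edge to outer edge, lie along x, exactly in line with the handle bar (hidden in the cup at the start).
- stand: Parking cup: plain upright steel tube fixed to the table, 42 across, bore 31.6, 40 high, open on top. Origin: centre of its underside. The shaft must be raised 34 mm to come clear of it.
- mill: Low round spice mill screwed to the table: dark wooden body, foot 116 across, 50 high, a steel chute on its -x side reaching 70 from the axis. Origin: centre of its underside, z up. On top stands the steel drive hub, about 43 across, 44 high (top face 94 above the table), which does not turn. The mill may stand left or right of the parking cup.
- bore (a point): Centre of the bore's mouth in the hub's flat top, 94 above the table; axes as the mill's. Bore 19 across; two opposite keyways 8 wide, 32 from end to end. The pilot enters at any angle; then the keys land on the top face unless within some 5 degrees of the keyways. Keyway angle not reported: up to 30 degrees either way from the mill's x (seen from above or found by turning). Home: tip 34 below here.
- brake_pin (a joint): Spring pin at the bottom of the bore, value in m, 0 when up, growing as it is pressed down. Its top is 27 below the bore's mouth; the fully home shaft presses it down by 0.007. The spring pushes up with 5 N at first and 9 N at home, more than the shaft's weight, so the shaft rises again if let go.
- spoon_rest: White ceramic spoon rest, round dish 90 across and 16 high with a flat tail reaching 125 along its x. Origin: underside centre of the dish. Not to be moved.
- scoop: Yellow plastic scoop, cup 60 across and 35 high, handle along its x reaching 138. Origin: underside centre of the cup. Not to be moved.
- stockpot: Stainless stockpot, 210 across, 150 high, standing upright. Origin: underside centre. Not to be moved.
- pot_lid: Steel pot lid lying flat, 216 across, 44 high with its knob. Origin: underside centre. Not to be moved.
- caddy: Steel condiment caddy 110 by 180, 70 high, holding two jars and an upright bamboo spatula to 240 high. Origin: underside centre. Not to be moved.

How it is judged:
On the way, in this order (a step that is already met when the one before it is completed fails the run):
1. the shaft is lifted clear of the parking cup in the fingers (height (world z) of shaft above 0.042 m and contact force between shaft and the fingers above 1 N and contact force between shaft and stand below 0.1 N), for 0.1 s.
2. the keys have slipped into the hub's keyways (z of shaft in the frame of bore below -0.019 m and horizontal distance between shaft and bore below 0.004 m and angle between shaft's own z axis and vertical below 0.1 rad), for 0.1 s.
At the end, for the whole second after the job is handed in: The shaft stands upright (within 0.10 rad) in the hub's bore (axis within 4 mm), its tip at least 32 mm below the bore's mouth (34 is fully home), the brake pin pressed down by more than 5 mm, at rest, with the fingers still on the shaft holding it down with at least 2 N (z of shaft in the frame of bore below -0.032 m and value of joint brake_pin above 0.005 m and horizontal distance between shaft and bore below 0.004 m and angle between shaft's own z axis and vertical below 0.1 rad and contact force between shaft and the fingers above 2 N and linear speed of shaft below 0.02 m/s); the arm keeps its last pose, push and grip.
It fails at once if the spoon rest is shifted or knocked away (distance of spoon_rest from where it was at the start of the episode above 0.03 m).
It fails at once if the scoop is shifted or knocked away (distance of scoop from where it was at the start of the episode above 0.03 m).
It fails at once if the stockpot is shifted or knocked away (distance of stockpot from where it was at the start of the episode above 0.03 m).
It fails at once if the pot lid is shifted or knocked away (distance of pot_lid from where it was at the start of the episode above 0.03 m).
It fails at once if the caddy is shifted or knocked away (distance of caddy from where it was at the start of the episode above 0.03 m).
It also fails if it takes over 45 s, if anything falls off the work surface, if the arm or the gripper's body presses on something with over 40 N, if the wrist force passes 120 N, or if a joint passes its speed limit or range.

## Working session

There is one attempt and no reset: what is moved stays moved. The work goes in short steps, each a Python script; the robot and the scene stay as the last script left them, time stands still between calls to the robot, and variables do not carry over. Pictures are saved under pics/ and viewed, at most 10 in all, crops included, and the job is handed in when it is done.

```bash
mkdir -p pics
python3 - <<'E'
from rig import manip
import cv2,numpy as np
for n in ("scene","top"):
    c=manip.camera(n); cv2.imwrite(f"pics/{n}0.png",c["image"][...,::-1])
    print(n,c["fx"],c["fy"],c["cx"],c["cy"]); print(np.round(c["cam_to_world"],4).tolist())
c=manip.camera("wrist"); print(np.round(c["mount"],4).tolist(),c["fx"],c["cx"],c["cy"])
print(manip.get_time(),manip.get_ee_rot(),manip.get_contact_force(),manip.get_width())
E
```

```text
scene 490.5818417819335 490.5818417819335 285.3615408406795 216.02994414872498
[[0.3405, 0.6801, -0.6492, 1.5682], [0.94, -0.261, 0.2197, -0.3035], [-0.02, -0.6851, -0.7282, 1.1519], [0.0, 0.0, 0.0, 1.0]]
top 388.5308787982673 388.5308787982673 276.27488555383655 208.7570776929494
[[0.0049, -0.9806, 0.1958, 0.4019], [-1.0, -0.0055, -0.0026, 0.0365], [0.0036, -0.1958, -0.9806, 1.2037], [0.0, 0.0, 0.0, 1.0]]
[[0.0021, -0.9616, -0.2746, 0.0702], [1.0, 0.0024, -0.0008, -0.0003], [0.0014, -0.2746, 0.9616, -0.1192], [0.0, 0.0, 0.0, 1.0]] 291.07911849327337 284.11731345783613 211.0857134928809
0.15 [-3.08397087e+00 -5.92783816e-01  3.30335223e-04] [ 0.5597475  -0.00582401  0.14319251] 0.08517987893567112
```

View pics/top0.png

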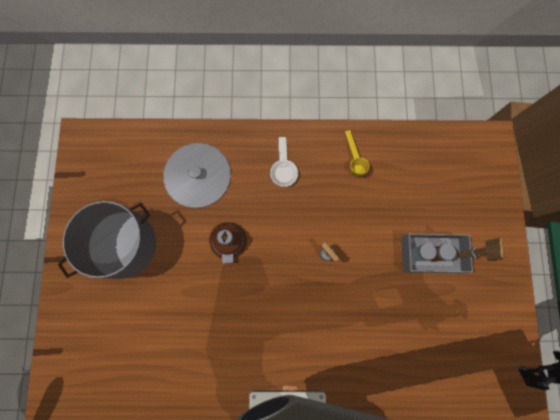

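View pics/scene0.png

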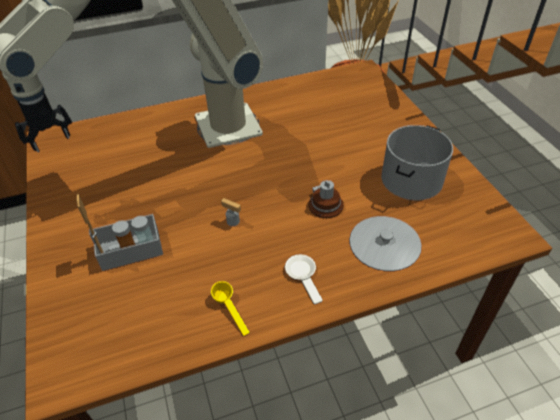

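The top view shows the handle at about (331,252), the mill hub at (225,237), and the caddy with its spatula at (440–500,250). The scene view shows the handle at (231,205) and the hub top at (327,186). Next I get coarse positions, then move the wrist camera over both.

```bash
cat > h.py <<'E'
from rig import manip
import numpy as np, cv2
from scipy.spatial.transform import Rotation as Ro
def down(a):
    "tool pointing down, tool x axis at world angle a"
    c,s=np.cos(a),np.sin(a)
    return Ro.from_matrix(np.array([[c,s,0],[s,-c,0],[0,0,-1.]])).as_rotvec()
def cam(n):
    p,r=manip.get_position(),manip.get_ee_rot()
    c=manip.camera(n)
    if n=="wrist":
        T=np.eye(4);T[:3,:3]=Ro.from_rotvec(r).as_matrix();T[:3,3]=p
        c["cam_to_world"]=T@c["mount"]
    return c
def ray(c,uv,z):
    T=np.asarray(c["cam_to_world"])
    uv=np.atleast_2d(np.asarray(uv,float))
    d=np.c_[(uv[:,0]-c["cx"])/c["fx"],(uv[:,1]-c["cy"])/c["fy"],np.ones(len(uv))]@T[:3,:3].T
    return T[:3,3]+d*((z-T[2,3])/d[:,2])[:,None]
E
python3 - <<'E'
from h import *
c=cam("top")
for nm,uv,z in (("handle",(331,252),.086),("hub",(225,237),.094),("caddyL",(405,254),.07),("caddyR",(472,254),.07),("spat",(500,248),.24),("pot",(148,240),.15),("lid",(196,173),.03)): print(nm,ray(c,uv,z).round(3))
c=cam("scene")
for nm,uv,z in (("handle",(231,203),.086),("hub",(327,185),.094),("spat",(80,199),.24)): print(nm,ray(c,uv,z).round(3))
E
```

```text
handle [[ 0.499 -0.124  0.086]]
hub [[0.54  0.18  0.094]]
caddyL [[ 0.496 -0.342  0.07 ]]
caddyR [[ 0.497 -0.537  0.07 ]]
spat [[ 0.498 -0.522  0.24 ]]
pot [[0.524 0.382 0.15 ]]
lid [[0.749 0.286 0.03 ]]
handle [[ 0.507 -0.119  0.086]]
hub [[0.546 0.183 0.094]]
spat [[ 0.5   -0.519  0.24 ]]
```

Run:
```python
from h import *
p=manip.get_position()
manip.servo_line([p[0],p[1]+.05,.32],rate=.3)
manip.move_to([.503,-.122,.22],down(np.radians(42)))
c=cam("wrist"); cv2.imwrite("pics/w1.png",c["image"][...,::-1]); np.save("w1.npy",c,allow_pickle=True)
print(manip.get_time(),manip.get_joint_positions().round(2) if hasattr(manip.get_joint_positions(),'round') else manip.get_joint_positions(),manip.get_position())
manip.move_to([.543,.181,.26],down(np.radians(150)))
c=cam("wrist"); cv2.imwrite("pics/w2.png",c["image"][...,::-1]); np.save("w2.npy",c,allow_pickle=True)
print(manip.get_time(),manip.get_joint_positions(),manip.get_position())
```

```text
2.5417 [-0.26  0.31  1.89 -0.    0.94  0.58] [ 0.50307368 -0.12290137  0.22014584]
3.7917 [ 2.99191828e-01  3.38511389e-01  1.74315824e+00 -2.73061250e-04
  1.06030487e+00 -7.45254774e-01] [0.54308545 0.1798989  0.25985287]
```

View pics/w1.png

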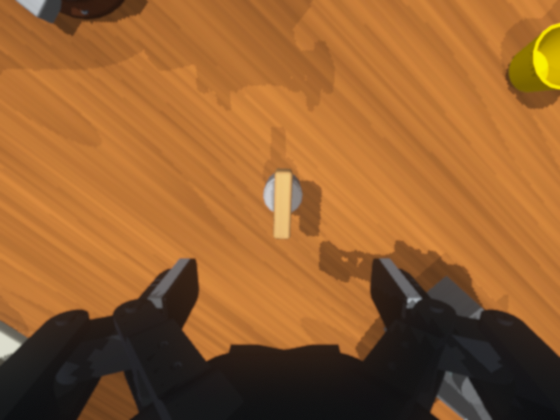

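View pics/w2.png

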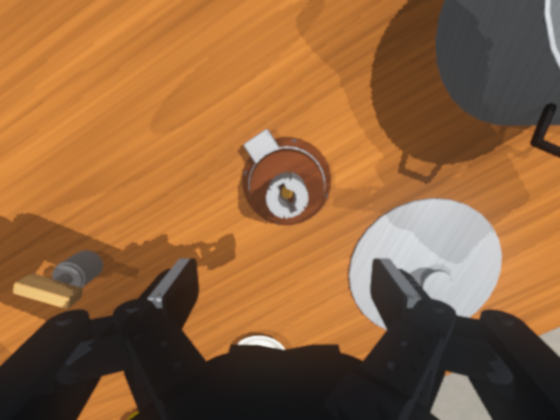

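w1: the light bar runs from about (284,171) to (282,238), nearly along image vertical, with the collar under it. w2: the hub's bright top face is centred at about (287,197), its dark keyway slot running from about (281,186) to (294,208). I measure both.

```bash
cat > m.py <<'E'
from h import *
def bar(c,z=.086,box=(150,255,240,330)):
    im=c["image"]; r0,r1,c0,c1=box
    hsv=cv2.cvtColor(im,cv2.COLOR_RGB2HSV)[r0:r1,c0:c1]
    m=((hsv[...,2]>190)&(hsv[...,1]>70)&(hsv[...,1]<150)&(hsv[...,0]<30)).astype(np.uint8)
    n,l,s,_=cv2.connectedComponentsWithStats(m); k=1+s[1:,4].argmax()
    v,u=np.nonzero(l==k); P=ray(c,np.c_[u+c0,v+r0],z)[:,:2].astype(np.float32)
    return s[k],cv2.minAreaRect(P*1000),P
E
python3 - <<'E'
from m import *
c=np.load("w1.npy",allow_pickle=True).item()
print(c["image"][200,283],c["image"][230,283],c["image"][200,230])
s,r,P=bar(c); print(s,r)
q=P-P.mean(0); w,V=np.linalg.eigh(q.T@q); print(P.mean(0),np.degrees(np.arctan2(V[1,1],V[0,1])))
c=np.load("w2.npy",allow_pickle=True).item()
cv2.imwrite("pics/w2c.png",cv2.resize(c["image"][165:230,250:325,::-1],None,fx=8,fy=8,interpolation=cv2.INTER_CUBIC))
E
```

```text
[237 196 125] [232 189 119] [188 117  55]
[  34   22   17   67 1065] ((503.62506103515625, -119.33744049072266), (61.5322151184082, 14.254637718200684), 41.51082229614258)
[ 0.504388   -0.11836044] -139.29613
```

View pics/w2c.png

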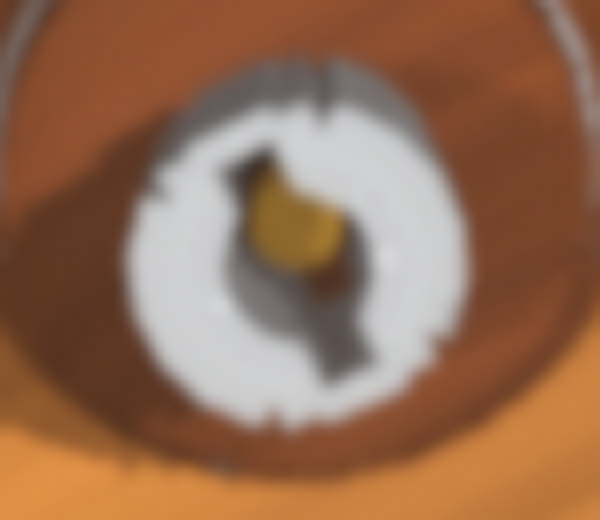

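```bash
cat >> m.py <<'E'
def hub(c,z=.094):
    im=c["image"]; hsv=cv2.cvtColor(im,cv2.COLOR_RGB2HSV)
    m=((hsv[...,2]>165)&(hsv[...,1]<40)).astype(np.uint8)
    n,l,s,ce=cv2.connectedComponentsWithStats(m)
    T=np.asarray(c["cam_to_world"])
    p=np.linalg.inv(T)@np.array([.543,.181,.094,1]); uv=np.array([c["fx"]*p[0]/p[2]+c["cx"],c["fy"]*p[1]/p[2]+c["cy"]])
    k=min((i for i in range(1,n) if s[i,4]>300),key=lambda i:np.linalg.norm(ce[i]-uv))
    f=(l==k).astype(np.uint8)
    cn=max(cv2.findContours(f,cv2.RETR_EXTERNAL,cv2.CHAIN_APPROX_NONE)[0],key=len)
    hull=cv2.convexHull(cn)
    H=np.zeros_like(f); cv2.fillPoly(H,[hull],1)
    n,l2,s2,_=cv2.connectedComponentsWithStats(H&(1-f)); k2=1+s2[1:,4].argmax()
    v,u=np.nonzero(l2==k2); P=ray(c,np.c_[u,v],z)[:,:2]
    O=ray(c,hull[:,0],z)[:,:2].astype(np.float32)
    q=P-P.mean(0); w,V=np.linalg.eigh(q.T@q)
    r=cv2.minAreaRect(P.astype(np.float32)*1000)
    return dict(uv=uv,face=s[k],hole=s2[k2],outer=cv2.minEnclosingCircle(O*1000),hole_c=P.mean(0),pca=np.degrees(np.arctan2(V[1,1],V[0,1])),rect=r)
E
python3 - <<'E'
from m import *
print(hub(np.load("w2.npy",allow_pickle=True).item()))
for i,a in enumerate((150,-30)):
    manip.move_to([.543,.181,.21],down(np.radians(a))); manip.hold(.15)
    c=cam("wrist"); np.save(f"w{3+i}.npy",c,allow_pickle=True); print(a,hub(c),manip.get_position())
    cv2.imwrite(f"pics/w{3+i}.png",c["image"][...,::-1])
print(manip.get_time(),manip.get_joint_positions())
E
```

```text
{'uv': array([283.89088841, 199.61717445]), 'face': array([266, 179,  42,  39, 895], dtype=int32), 'hole': array([277, 183,  20,  30, 383], dtype=int32), 'outer': ((543.1461791992188, 184.34742736816406), 21.039409637451172), 'hole_c': array([0.54286235, 0.18453258]), 'pca': np.float64(176.3776887782617), 'rect': ((542.8558349609375, 184.62310791015625), (18.260356903076172, 30.562124252319336), 63.63133239746094)}
150 {'uv': array([282.23560058, 212.239438  ]), 'face': array([ 261,  187,   50,   46, 1228], dtype=int32), 'hole': array([274, 193,  25,  36, 549], dtype=int32), 'outer': ((543.0653686523438, 184.37168884277344), 21.160741806030273), 'hole_c': array([0.54331466, 0.18443465]), 'pca': np.float64(177.15666765296737), 'rect': ((543.2335205078125, 184.44021606445312), (31.943037033081055, 17.677780151367188), 14.397065162658691)} [0.54410095 0.18102034 0.21173755]
-30 {'uv': array([284.89790588, 213.6768494 ]), 'face': array([ 257,  192,   50,   46, 1233], dtype=int32), 'hole': array([270, 196,  24,  36, 538], dtype=int32), 'outer': ((543.6145629882812, 183.6105194091797), 21.054672241210938), 'hole_c': array([0.54429181, 0.18357062]), 'pca': np.float64(176.3791863746325), 'rect': ((544.28369140625, 183.57717895507812), (18.068546295166016, 31.288236618041992), 63.795108795166016)} [0.54298692 0.1809928  0.2100001 ]
7.1583 [3.00951946e-01 4.00864788e-01 1.78150011e+00 3.00060619e-06
 9.59264941e-01 2.39526742e+00]
```

Hub axis is (0.5434, 0.1840), with the camera biases cancelled by the half-turn pair of views. The keyway angle is about -3.2°, i.e. 176.8°. Now I grasp and lift.

Run:
```python
from m import *
o=down(np.radians(41)); x,y=.5033,-.1196
manip.move_to([x,y,.17],o)
manip.servo_line([x,y,.076],o,rate=.12)
print(manip.get_position(),manip.get_contact_force())
manip.command_gripper(0,80)
print(manip.get_width(),manip.get_grip_force(),manip.get_contact_force(),manip.get_time())
manip.servo_line([x,y,.13],o,rate=.08)
manip.servo_line([x,y,.24],o,rate=.2); manip.hold(.2)
print(manip.get_width(),manip.get_grip_force(),manip.get_contact_force(),manip.get_time(),manip.get_position())
c=cam("wrist");cv2.imwrite("pics/w5.png",c["image"][...,::-1])
```

```text
[ 0.50375528 -0.11963216  0.07646227] [-0.43420839  0.77639208 -0.06400785]
0.01509199423848864 77.89588251469468 [-1.6226211  -0.64959926  4.85654539] 10.3167
0.014806545326043372 77.95407717494527 [-0.23157602 -0.01371386 -1.28775124] 12.0417 [ 0.50247956 -0.11940594  0.23846892]
```

View pics/w5.png

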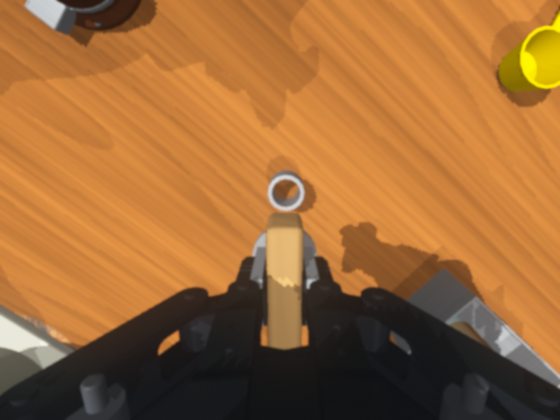

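The shaft is held firmly and upright. The bar's far end is at about (285,220), with the collar visible beside the pads and the empty cup at (286,192). I check the offset along the bar, then carry the shaft to the hub.

Run:
```python
from m import *
c=cam("wrist");p=manip.get_position();R=Ro.from_rotvec(manip.get_ee_rot()).as_matrix()
for uv,z in (((285,226),p[2]+.010),((285,213),p[2]-.016),((253,245),p[2]-.032),((315,245),p[2]-.032)): print(((ray(c,uv,z)[0]-p)@R).round(4))
o=down(np.radians(176.8)); x,y=.5434,.1840
manip.move_to([x,y,.25],o)
manip.servo_line([x,y,.185],o,rate=.15); manip.hold(.3)
p=manip.get_position();print(p,manip.get_contact_force(),manip.get_torque(),manip.get_ee_rot(),o,manip.get_time())
for n in ("scene","wrist"):
    c=cam(n);np.save(n+"6.npy",c,allow_pickle=True);im=c["image"][...,::-1]
    if n=="scene": s=cv2.resize(im[130:220,270:390],None,fx=5,fy=5,interpolation=cv2.INTER_CUBIC); cv2.imwrite("pics/s6.png",s)
    else: cv2.imwrite("pics/w6.png",im)
```

```text
[ 0.033  0.    -0.01 ]
[0.0307 0.0001 0.016 ]
[ 0.0073 -0.0177  0.032 ]
[0.0075 0.0169 0.032 ]
[0.54387057 0.18412981 0.18591983] [ 0.15029269 -0.42666654 -1.9729034 ] [-0.01622398  0.00386127  0.01880858] [8.77948690e-02 3.13880379e+00 8.48542400e-04] [0.08771842 3.14036779 0.        ] 14.6167
```

View pics/s6.png

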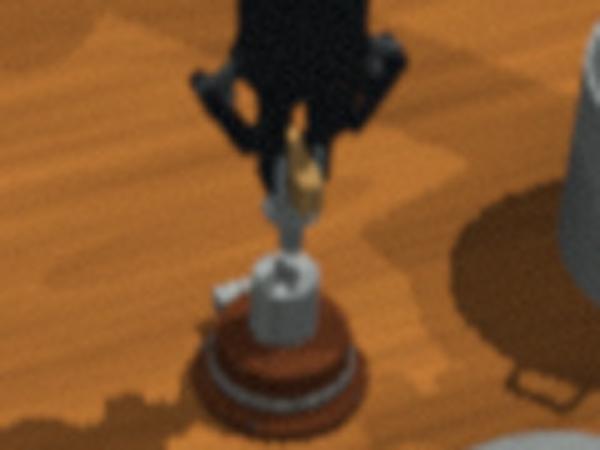

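The held shaft hangs over the hub mouth, upright, with its bar-axis offset about 0. I descend with force checks, and turn if the keys land.

Run:
```python
from m import *
x,y=.5430,.1839; o=down(np.radians(176.8)); f0=np.array(manip.get_contact_force())
z=.182
while z>=.1459:
    manip.servo_line([x,y,z],o,rate=.06)
    p=np.array(manip.get_position());f=np.array(manip.get_contact_force())-f0
    print(round(z,4),p.round(4),f.round(1),np.round(manip.get_time(),2))
    if f[2]>10 or np.hypot(*f[:2])>12: break
    z-=.003
```

```text
0.182 [0.5427 0.1839 0.1817] [1.  0.  0.3] 14.97
0.179 [0.5428 0.1838 0.1787] [ 0.4 -1.1 -0.1] 15.22
0.176 [0.5429 0.1838 0.1757] [ 0.8 -0.3 -0.2] 15.47
0.173 [0.5428 0.1838 0.1727] [ 1.4 -0.7  0. ] 15.72
0.17 [0.5429 0.1839 0.1698] [ 1.3 -0.6  0.8] 15.97
0.167 [0.5428 0.1839 0.1668] [ 1.7 -1.6  0.8] 16.22
0.164 [0.5429 0.1838 0.1638] [ 0.6 -0.8  0.2] 16.47
0.161 [0.5428 0.1838 0.1608] [ 0.5 -1.6  0.4] 16.72
0.158 [0.5429 0.1838 0.1578] [ 0.1 -1.4 -0.2] 16.97
0.155 [0.5429 0.1839 0.1548] [ 1.5 -1.6 -0. ] 17.22
0.152 [0.5429 0.1839 0.1518] [ 1.2 -0.3  0. ] 17.47
0.149 [0.5429 0.1839 0.1488] [ 0.7 -1.2 -0.7] 17.72
0.146 [0.5429 0.1839 0.1458] [ 1.8 -0.7  0.8] 17.97
```

The keys entered without contact. Continuing against the spring to home.

Run:
```python
from m import *
x,y=.5430,.1839; o=down(np.radians(176.8)); b=-1.9
z=.143
while z>=.1245:
    manip.servo_line([x,y,z],o,rate=.05)
    p=np.array(manip.get_position());f=np.array(manip.get_contact_force())
    print(round(z,4),p.round(4),f.round(1),np.round(manip.get_time(),2))
    if f[2]-b>22 or np.hypot(*f[:2])>15: break
    z-=.003 if z>.134 else .001
manip.hold(.5)
print(manip.get_position(),np.round(manip.get_contact_force(),1),manip.get_torque(),manip.get_width(),manip.get_grip_force(),manip.get_time())
c=cam("wrist");cv2.imwrite("pics/w7.png",c["image"][...,::-1])
c=cam("scene");cv2.imwrite("pics/s7.png",cv2.resize(c["image"][130:220,270:390,::-1],None,fx=5,fy=5,interpolation=cv2.INTER_CUBIC))
```

```text
0.143 [0.543  0.1839 0.1428] [ 0.8  0.3 -1.6] 18.22
0.14 [0.543  0.1839 0.1398] [ 0.6  0.2 -1.7] 18.47
0.137 [0.5432 0.1839 0.1372] [-1.3 -0.9  2.6] 18.72
0.134 [0.5432 0.1839 0.1343] [-0.2 -0.8  3.9] 18.97
0.133 [0.5432 0.184  0.1333] [-0.7 -0.6  5.3] 19.22
0.132 [0.5433 0.184  0.1324] [-1.2 -1.3  4.3] 19.47
0.131 [0.5432 0.184  0.1314] [-0.5 -0.2  6.4] 19.72
0.13 [0.5433 0.1839 0.1305] [-2.5 -1.2  6.6] 19.97
0.129 [0.5433 0.184  0.1303] [-3.3 -1.7 14.1] 20.22
0.128 [0.5434 0.184  0.1302] [-6.8 -2.4 24.1] 20.47
[0.54333264 0.1839854  0.13021229] [-7.2 -2.2 22.9] [-0.63278755  1.26882148  0.02693915] 0.015097298718707818 81.96893704431204 20.9667
```

View pics/s7.png

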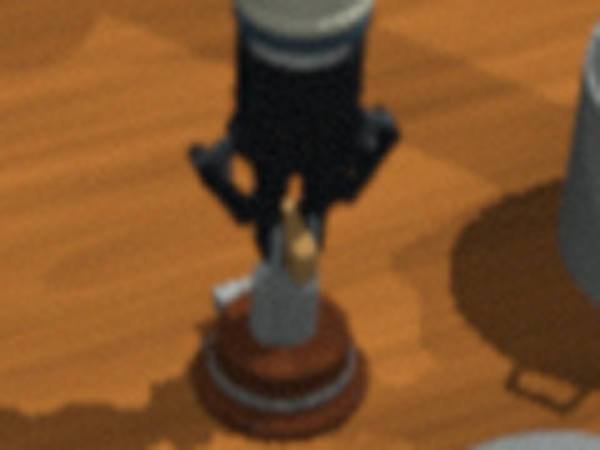

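The collar is seated on the hub. The TCP stopped at a hard 0.1302 m with about 25 N of push, the spring force was felt from 27 mm down, and the handle is still gripped.

```bash
python3 -c "
from rig import manip
print(manip.sign_off())"
```

```text
the job is handed in; nothing more can be done
None
```

The shaft is in the hub with its collar down on the top face and the spring pin pressed, still gripped and held down with about 25 N; I handed the job in at about 21 s, and the sign-off gave no verdict.

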